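# Cover the grain mill and set its lever to the marked notch

### The arm

A 7-joint arm with a two-finger parallel gripper is mounted at the origin on the work surface. World frame = base frame: x ahead of the robot, y to its left, z up, the work surface at z = 0. Lengths are in m, angles in rad, forces in N, time in s.
With the tool pointing down it reaches from about 0.4 to 0.85 m from the base axis. Payload 6.9 kg.
Tool frame: the origin (TCP) lies at the centre of the arm's flange, where the gripper is bolted on; the fingertips stand 173 mm ahead of it and the grasp point (between the pads) lies 155 mm ahead of it (arm.pinch_z is the z of the grasp point in the tool frame, in m); z points along the fingers, y is the line along which they close (so a half turn about z gives the same grasp; the last joint's range is limited). The gripper opens to 85 mm and grips with 20 to 120 N. Pads are 22 mm wide; open, the fingers measure 114 mm over their backs; the gripper's body (76 mm by 85 mm) begins 54 mm behind the grasp point. The pads swing forward as they close: fully open they stand 13 mm farther back than shut.
Start: joints at [-1.022, 0.507, -0.238, 1.5, 0.126, 1.149, -0.155], TCP at [0.268, 0.564, 0.405] pointing down, gripper open.
Joint ranges: [-3.08, 3.08], [-0.24, 2.05], [-1.43, 1.35], [0, 2.5], [-1.52, 4.66], [0.17, 1.96], [-2.89, 2.89]. Speed limits (rad/s): [2.39, 2.39, 3.14, 3.14, 3.14, 3.14, 3.14].

### API

Orientations are given as [roll, pitch, yaw] about the fixed x, y, z axes, in that order (R = Rz(yaw) Ry(pitch) Rx(roll)).
In Python, from cell import arm gives the robot as it stands.
- The arm moves only by the tool send_rows, never from a script. Its argument "rows" is text: rows parted by semicolons, each of 7 numbers parted by spaces: the shift along the world's x, y, z normalised to -1 to 1, where 1 is 0.02 m, then the turn, a rotation vector about the world's x, y, z normalised to -1 to 1, where 1 is 4 degrees, then the opening, from -1 (shut) to 1 (fully open). In form: dx dy dz wx wy wz grip; .... A call has 1 to 12 rows; each row shifts and turns the commanded pose from where the row before left it; what a row does not reach is not made up. A row lasts 1/12 s, in which the tool goes at most 41.7 mm and 7.16 degrees, less where a joint would pass 70% of its speed; a pose out of reach is approached as far as the arm can. A call with a number of a shift or a turn outside -1 to 1 is refused whole. A call with a gripper value outside its range is refused whole. The fingers move at their own pace and stop on an object; "squeeze" is the grip in N (left out, the last holds). Time passes only in rows, so rows that do not move let the fingers close. It gives the time, the measured TCP pose, the force, the opening and the grip force at its end, in the units of the state.
- arm.get_obs(): the state, without advancing time (a new reading comes with each control period).
- arm.grab_frame(name): name is "scene" or "top" or "wrist"; returns a dict with "image" (480x640x3 uint8, blue, green, red), "mtx" (3x3 intrinsics, pixels), "R" (3x3) and "t" (3): a world point X has camera coordinates R X + t. Camera axes: x right, y down, z forward; pixel columns grow to the right and rows downward; lengths in m; the calibration is good to about 2 mm. The wrist camera is an equidistant fisheye: a pixel r from the principal point sees the ray r / f radians off the axis. A picture is of the moment at which its call begins. There is no depth.
- arm.job_done(): hands the job in; it is judged then, once.
The state is a dict: "clock": time; "joint_pos": joint angles; "joint_velocities": joint speeds; "effort": joint torques, N m; "tool_pos": TCP position; "tool_rot": TCP orientation; "wrist_force": force on the tool from outside, world axes, zero at the start; "torque": the same for the moment, N m; "width": opening from 0.0 (shut) to 1.0 (fully open); "grasp_force": force on a finger pad.
Only numpy, scipy, OpenCV 4.12 (cv2) and the standard library are available. Lean on these libraries where they do the work, as an engineer would, in place of code of your own. Each camera call takes 0.05 s, during which the arm holds its last target. There are 200 camera calls.

### The job

Get the grain mill ready to run: first lay the flat aluminium cover in the recess around the hopper mouth and press it down firmly so that it sits flush and level, and only then lift the setting lever out of its wide bay, swing it over and let it drop fully into the notch marked by the raised stud. Leave the other things on the counter where they stand.

Things in the scene. Friction and masses are not known exactly. Their poses are not given: they have to be found in the camera images.
- mill: White kitchen grain mill, fixed on the counter. Origin on the counter; x away from the robot, y to its left, z up. Left: hopper block 190 (x) by 140 (y) by 60 mm high, centred at y = +100 mm; behind it a motor housing 95 mm high (x = 96 to 156 mm). Right: plinth 40 mm high (x = -75 to 100, y = -200 to 30 mm) with the setting lever and its steel comb.
- hopper_seat (a point): Centre of the floor of the recess around the hopper mouth, 52 mm above the counter. The recess is 156 (mill's x) by 96 (mill's y) mm and 8 mm deep to the rim; the open mouth in it is 130 by 70 mm.
- cover: Loose aluminium cover: flat plate 150 (x) by 90 (y) by 8 mm with a wooden grip bar on top, 70 (x) by 16 (y) mm and 28 mm high (top 36 mm above the underside). Origin at the centre of the underside. About 0.18 kg. Starts flat on the counter, left of the mill. Fits the recess either way round with 3 mm play per side, its plate then flush with the rim.
- lever_pivot (a point): Point on the lever's vertical spindle axis, 40 mm above the counter, at the plinth's top. Around it stands the comb: four upright steel teeth, 87 to 103 mm from the axis, tops 74 mm above the counter. Between them are three notches 18 mm wide, centred at lever_swing = 0.10, -0.20 and -0.50; right of the teeth lies the open wide bay (lever_swing above 0.38).
- lever_knob (a point): Point on the axis of the lever's upright round wooden knob, 165 mm from the spindle axis, at the best height to grip: 96 mm above the counter with the lever down. The knob is 26 mm in diameter; with the lever down it reaches from 56 to 115 mm above the counter.
- lever_mid (a point): Point on the lever's level steel arm (12 mm round bar), 118 mm from the spindle axis; right above the stud when the lever is in the marked notch.
- lever_swing (a joint): Lever angle about the vertical spindle, rad, -0.60 to 0.80. 0: the arm points along the mill's -x (towards the robot); positive turns it counter-clockwise seen from above (the knob moves to the mill's -y). Starts in the wide bay, 0.42 to 0.72.
- lever_lift (a joint): How far the lever is raised straight up along its spindle, m, 0 (down, in a notch or the bay) to 0.026 (stop). A spring pulls it down with about 4 to 6 N, weight included. It must be raised more than 0.018 to pass over the teeth of the comb.
- stud: The mark: raised mushroom-headed steel stud, 24 mm across and 13 mm high, on the plinth in front of one of the three notches, 118 mm from the spindle axis, on the notch's centre line. Origin at the centre of its underside. The two other notches have flat screw heads 12 mm across, 2 mm high.
- jar: Bystander: glass jar with wooden lid, 90 mm across, 130 mm high; origin under its centre.
- bowl: Bystander: white melamine bowl, 140 mm across, 60 mm high; origin under its centre.
- cup_lid: Bystander: dark silicone cup lid, disc 100 mm across, 8 mm thick with a knob to 24 mm; origin under its centre.
- spoon: Bystander: steel spoon, 180 mm long, lying along its x; origin under its centre.
- measure: Bystander: orange measuring cup, 72 mm across, 45 mm high, handle 85 mm along its -y; origin under the cup's centre.
- mug: Bystander: white mug, 80 mm across, 90 mm high, handle at its +y; origin under its centre.
- spatula: Bystander: spatula with wooden handle and steel blade, 240 mm long, lying along its x; origin under its centre.
Not all that is in view belongs to the job. There is more than one size of the cover; the one meant has the size given above.

How it is judged:
On the way, in this order (a step that is already met when the one before it is completed fails the run):
1. the cover lies flush and level in the hopper recess and is pressed down onto it with more than 6 N (x of cover in the frame of hopper_seat between -0.0055 and 0.0055 m and y of cover in the frame of hopper_seat between -0.0055 and 0.0055 m and z of cover in the frame of hopper_seat between -0.003 and 0.003 m and angle between cover's own z axis and vertical below 0.035 rad and angle between the x axis of cover and the x axis of mill, either way round below 0.09 rad and contact force between cover and mill above 6 N), for 0.2 s.
2. with the cover still seated, the lever is down in the notch marked by the stud (x of cover in the frame of hopper_seat between -0.0055 and 0.0055 m and y of cover in the frame of hopper_seat between -0.0055 and 0.0055 m and z of cover in the frame of hopper_seat between -0.003 and 0.003 m and angle between cover's own z axis and vertical below 0.035 rad and angle between the x axis of cover and the x axis of mill, either way round below 0.09 rad and horizontal distance between lever_mid and stud below 0.009 m and value of joint lever_lift below 0.004 m), for 0.2 s.
At the end, for the whole second after the job is handed in: Cover at rest in the hopper recess: centred within 5.5 mm along each side, within 3 mm of the recess floor, tilt under 0.035 rad, long sides within 0.09 rad. Lever at rest in the marked notch: its point above the stud within 9 mm of it horizontally, lift under 4 mm (all of step 2 and linear speed of cover below 0.02 m/s and angular speed of cover below 0.1 rad/s and velocity of joint lever_swing between -0.1 and 0.1 rad/s and velocity of joint lever_lift between -0.02 and 0.02 m/s); the robot touches nothing.
It fails at once if a bystander is moved by more than 30 mm (distance of any of jar, bowl, cup_lid, spoon, measure, mug, spatula from where it was at the start of the episode above 0.03 m).
It also fails if it takes over 58 s, if anything falls off the work surface, if the arm or the gripper's body presses on something with over 40 N, if the wrist force passes 120 N, or if a joint passes its speed limit or range.

## Working session

There is one attempt and no reset: what is moved stays moved. The work goes in short steps, Python scripts to look and compute and a tool call to move; the robot and the scene stay as the last step left them, time stands still between calls to the robot, and variables do not carry over. Pictures are saved under pics/ and viewed, at most 13 in all, crops included, and the job is handed in when it is done.

Besides the shell and the picture viewer there is one more tool, called after "Emit:" as name(argument=value, ...), one argument or row to a line, values as JSON. send_rows: Moves the arm, as the interface text tells. Scaled input: -1 to 1 covers 0.02 m each way for a shift and 4 degrees each way for a turn. Its arguments: {"type":"object","properties":{"rows":{"type":"string"},"squeeze":{"type":"number"}},"required":["rows"]}

```bash
mkdir -p pics; ls
cat > h.py <<'E'
import numpy as np, cv2
from cell import arm
def grab(n,save=None):
    f=arm.grab_frame(n)
    f={k:np.array(v) for k,v in f.items()}
    if save: cv2.imwrite('pics/'+save,f['image']); np.savez('pics/'+save[:-4]+'.npz',**f)
    return f
def load(s): return dict(np.load('pics/'+s+'.npz'))
def ray(f,px,fish=False):
    px=np.atleast_2d(np.array(px,float)); K=f['mtx']
    a=np.stack([(px[:,0]-K[0,2])/K[0,0],(px[:,1]-K[1,2])/K[1,1]],1)
    if fish:
        r=np.linalg.norm(a,axis=1)+1e-12
        d=np.c_[a/r[:,None]*np.sin(r)[:,None],np.cos(r)]
    else: d=np.c_[a,np.ones(len(a))]
    return -f['R'].T@f['t'].ravel(), d@f['R']
def plane(f,px,z,fish=False):
    c,d=ray(f,px,fish); return c+d*((z-c[2])/d[:,2])[:,None]
def tri(*obs): # (f,px,fish)
    A=np.zeros((3,3));b=np.zeros(3);L=[]
    for f,px,fi in obs:
        c,d=ray(f,px,fi);d=d[0]/np.linalg.norm(d[0]);P=np.eye(3)-np.outer(d,d);A+=P;b+=P@c;L.append((P,c))
    X=np.linalg.solve(A,b); return X,[round(float(np.linalg.norm(P@(X-c)))*1e3,1) for P,c in L]
def proj(f,X,fish=False):
    p=f['R']@np.asarray(X,float)+f['t'].ravel();K=f['mtx']
    if fish:
        n=np.linalg.norm(p[:2]);th=np.arctan2(n,p[2]);a=p[:2]/n*th
    else:a=p[:2]/p[2]
    return np.array([K[0,0]*a[0]+K[0,2],K[1,1]*a[1]+K[1,2]])
E
python3 - <<'E'
from h import *
np.set_printoptions(precision=3,suppress=True)
for n in('scene','top','wrist'):
    f=grab(n,n+'0.png'); print(n,f['mtx'].tolist(),-f['R'].T@f['t'].ravel(),f['R'].tolist())
print(arm.get_obs(),arm.pinch_z)
E
```

```text
pics
scene [[483.3505777285067, 0.0, 326.24750720697483], [0.0, 483.3505777285067, 234.9082275673252], [0.0, 0.0, 1.0]] [ 1.471 -0.377  1.004] [[0.35285863238607523, 0.9356694052899045, -0.0036809720272132597], [0.6084344575496309, -0.23243730972812873, -0.7588019556594703], [-0.710843369819903, 0.2655101901072471, -0.6513110182795148]]
top [[533.0060342597083, 0.0, 319.9093019416416], [0.0, 533.0060342597083, 238.99762067147685], [0.0, 0.0, 1.0]] [0.363 0.014 1.269] [[0.01226947856610162, -0.999896819262291, 0.00747065759281589], [-0.9931191700915181, -0.013055822331439811, -0.11637808857334074], [0.11646361617453943, -0.00599135480530072, -0.9931768874551735]]
wrist [[371.64829954431775, 0.0, 323.33280692364303], [0.0, 371.64829954431775, 242.21057753964524], [0.0, 0.0, 1.0]] [0.204 0.595 0.373] [[0.4292275734073772, 0.9031958829278325, -0.0009419602057380888], [0.8680415546659804, -0.41223252644378783, 0.27670960141426454], [0.24953466612854414, -0.11958905135498962, -0.9609531253896472]]
{'clock': 0.15, 'joint_pos': array([-1.021,  0.508, -0.238,  1.501,  0.126,  1.149, -0.155]), 'joint_velocities': array([ 0.001, -0.003, -0.   , -0.002, -0.   ,  0.   , -0.   ]), 'effort': array([ -0.003, -62.101,  -2.189, -24.984,   0.013,   0.009,  -0.   ]), 'tool_pos': array([0.268, 0.564, 0.404]), 'tool_rot': array([-3.14 ,  0.   ,  2.698]), 'wrist_force': array([-0.065, -0.602,  0.29 ]), 'torque': array([-0.014,  0.049,  0.055]), 'grasp_force': 0.0, 'width': 1.0017450894772726} 0.1547
```

View pics/top0.png

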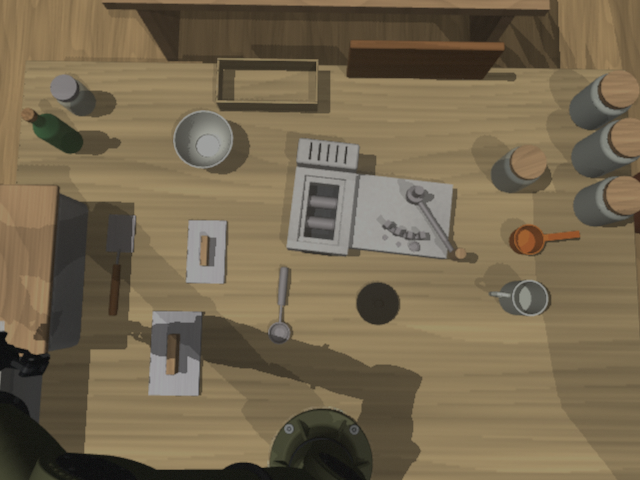

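View pics/scene0.png

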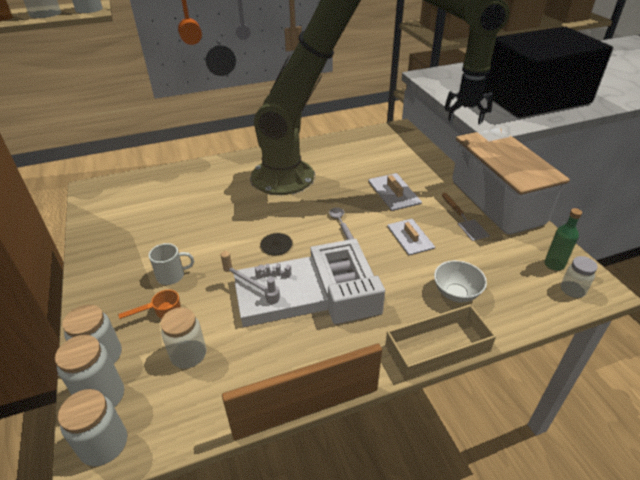

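The top view shows two plates with grip bars. The one at (206,251) measures about 38x63 px, or roughly 90x150 mm. The one at (176,353) is about 50x84 px, or roughly 120x200 mm, so it is the oversize one. The dark disc at (378,303) is the cup lid. I choose (206,251). The mill's recess is at (323,210), the lever knob at (460,254), the pivot at (415,193), and what looks like the stud near (414,246). A close crop should check this.

Run:
```python
from h import *
a=cv2.imread('pics/top0.png');b=cv2.imread('pics/scene0.png')
A=cv2.resize(a[180:300,180:240],None,fx=5,fy=5,interpolation=2)   # 300x600
B=cv2.resize(a[170:270,350:480],None,fx=3.8,fy=3.8,interpolation=2) #494x380
C=cv2.resize(b[235:300,215:315],None,fx=3.3,fy=3.3,interpolation=2)
o=np.zeros((600,800,3),np.uint8);o[:,:300]=A;o[:B.shape[0],302:302+B.shape[1]]=B
o[384:384+C.shape[0],302:302+C.shape[1]]=C;cv2.imwrite('pics/crop1.png',o)
f=load('top0');s=load('scene0')
g=cv2.cvtColor(a,cv2.COLOR_BGR2HSV)
m=((g[...,1]<45)&(g[...,2]>120)).astype(np.uint8)
cs,_=cv2.findContours(m,cv2.RETR_EXTERNAL,2)
for c in cs:
    if cv2.contourArea(c)>400: print(cv2.minAreaRect(c),cv2.contourArea(c))
c=min((c for c in cs if cv2.contourArea(c)>400),key=lambda c:abs(cv2.minAreaRect(c)[0][0]-206)+abs(cv2.minAreaRect(c)[0][1]-251))
r=cv2.boxPoints(cv2.minAreaRect(c));P=plane(f,r,.008);print(r,P,np.linalg.norm(np.diff(P,axis=0),axis=1),P.mean(0))
```

```text
((173.38717651367188, 375.1925354003906), (49.7562141418457, 41.30830001831055), 3.814074993133545) 1470.5
((176.0, 318.0), (14.0, 48.0), 90.0) 459.0
((529.7500610351562, 297.75), (36.06244659423828, 33.941123962402344), 45.0) 970.5
((205.41610717773438, 251.0966339111328), (37.52998733520508, 63.5491828918457), 2.2906100749969482) 2266.0
((402.6197509765625, 215.4563751220703), (94.75521087646484, 74.08757019042969), 6.546289920806885) 6049.5
((321.4154052734375, 210.17694091796875), (61.893333435058594, 82.11099243164062), 7.125016689300537) 4861.5
((327.1131286621094, 152.68612670898438), (60.44511795043945, 24.72060203552246), 6.581944942474365) 1371.0
((202.50003051757812, 139.00003051757812), (57.27565002441406, 58.68986129760742), 45.0) 2640.0
((62.5, 86.5), (23.0, 25.0), 90.0) 452.0
[[185.39613 282.09583]
 [187.93608 218.59743]
 [225.43608 220.09744]
 [222.89613 283.59583]] [[0.40414925 0.32165167 0.008     ]
 [0.55536509 0.32188703 0.008     ]
 [0.55294501 0.23236202 0.008     ]
 [0.40173287 0.23336572 0.008     ]] [0.15121603 0.08955772 0.15121547] [0.47854805 0.27731661 0.008     ]
```

View pics/crop1.png

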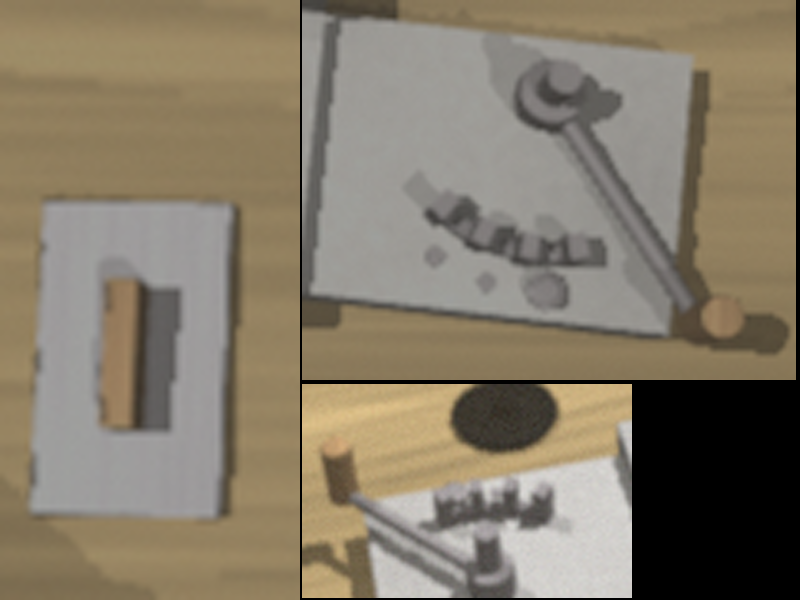

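The crop shows the 150x90 plate with its wood grip at crop (122,353), which confirms the cover. The mushroom stud is at crop (547,290), i.e. top px (414.5,246), in front of the notch nearest the wide bay (swing 0.10). The two flat screw heads are at crop (486,282) and (434,257). Next I'll estimate the mill's rough pose and plan the wrist views.

Run:
```python
from h import *
np.set_printoptions(precision=4,suppress=True)
f=load('top0');s=load('scene0')
q=lambda x,y:(350+(x-302)/3.8,170+y/3.8)
print('plinth corners',plane(f,[q(690,55),q(668,334),q(310,295)],.04))
print('stud',plane(f,[q(547,290)],.053),'screws',plane(f,[q(434,257),q(486,282)],.042))
print('pivot post top/ knob',plane(f,[q(566,80)],.1),plane(f,[q(722,317)],.115))
print('knob tri',tri((f,q(722,317),0),(s,(215+(337-302)/3.3,235+(443-384)/3.3),0)))
print('recess',plane(f,[(324,211)],.06))
print('grip top',plane(f,[(180+119/5,180+353/5)],.036))
```

```text
plinth corners [[ 0.64   -0.3031  0.04  ]
 [ 0.4665 -0.2868  0.04  ]
 [ 0.4876 -0.0684  0.04  ]]
stud [[ 0.4911 -0.2108  0.053 ]] screws [[ 0.5117 -0.1439  0.042 ]
 [ 0.4967 -0.1756  0.042 ]]
pivot post top/ knob [[ 0.6104 -0.2143  0.1   ]] [[ 0.4703 -0.2996  0.115 ]]
knob tri (array([ 0.4711, -0.2975,  0.1135]), [2.5, 2.5])
recess [[ 0.5693 -0.0021  0.06  ]]
grip top [[0.4766 0.2753 0.036 ]]
```

Emit:
send_rows(
  rows=".53 -.96 0 0 0 .29 1;.53 -.96 0 0 0 .29 1;.53 -.96 0 0 0 .29 1;.53 -.96 0 0 0 .29 1;.53 -.96 0 0 0 .29 1;.53 -.96 0 0 0 .29 1;.53 -.96 0 0 0 .29 1;.53 -.96 0 0 0 .29 1;.53 -.96 0 0 0 .29 1;.53 -.96 0 0 0 .29 1;.53 -.96 0 0 0 .29 1",
  squeeze=40,
)

```text
clock: 1.07
tool_pos: [0.3853, 0.3522, 0.4045]
tool_rot: [-3.141, -0.0, 2.922]
wrist_force: [1.2, 0.6, 0.1]
width: 1.001
grasp_force: 0.0
```

Emit:
send_rows(
  rows=".53 -.96 0 0 0 .29 1;.53 -.96 0 0 0 .29 1;.53 -.96 0 0 0 .29 1;.53 -.96 0 0 0 .29 1;.53 -.96 0 0 0 .29 1;.53 -.96 0 0 0 .29 1;.53 -.96 0 0 0 .29 1;.53 -.96 0 0 0 .29 1;.53 -.96 0 0 0 .29 1;.53 -.96 0 0 0 .29 1;.53 -.96 0 0 0 .29 1;0 0 0 0 0 0 1",
)

```text
clock: 2.07
tool_pos: [0.5035, 0.1375, 0.4043]
tool_rot: [-3.139, 0.0, 3.138]
wrist_force: [0.7, -0.1, 1.1]
width: 1.005
grasp_force: 0.0
```

Run:
```python
from h import *
w=grab('wrist','w1.png'); 
for X in ([.477,.276,.036],[.5695,.002,.06],[.491,-.211,.053]): print(proj(w,X,1))
```

```text
[468.12844308 189.16779099]
[183.51897535 289.23016324]
[ 19.12779602 214.69453532]
```

View pics/w1.png

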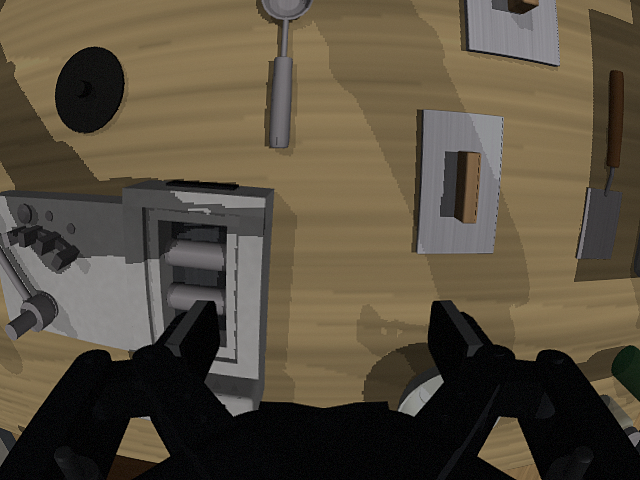

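The wrist view shows the cover with plate corners near (423,109), (503,116), (496,253) and (413,252), and its grip at (469,187). The recess is at (146–240, 208–361) and the stud at (25,213). I'll take one more view above the mill for accurate recess and lever measurements.

Emit:
send_rows(
  rows=".28 -.95 0 0 0 0 1;.28 -.95 0 0 0 0 1;.28 -.95 0 0 0 0 1;.28 -.95 0 0 0 0 1;.28 -.95 0 0 0 0 1;.28 -.95 0 0 0 0 1;.28 -.95 0 0 0 0 1;.28 -.95 0 0 0 0 1;.28 -.95 0 0 0 0 1;.28 -.95 0 0 0 0 1;.28 -.95 0 0 0 0 1;0 0 0 0 0 0 1",
)

```text
clock: 3.12
tool_pos: [0.5637, -0.0703, 0.4043]
tool_rot: [-3.14, -0.0, 3.139]
wrist_force: [0.5, -1.3, 0.4]
width: 1.004
grasp_force: 0.0
```

Run:
```python
from h import *
w=grab('wrist','w2.png'); 
a=w['image'];cv2.imwrite('pics/w2c.png',cv2.resize(a[60:435,90:590],None,fx=1.6,fy=1.6,interpolation=2))
```

```text
(no output)
```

View pics/w2c.png

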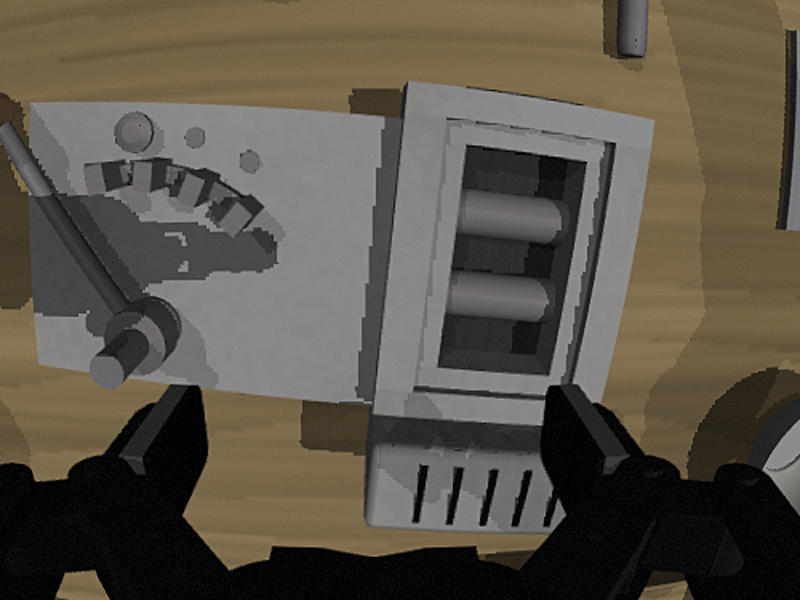

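Crop of the mill (scale 1.6, offset (90,60)): the recess rim corners are at crop (447,118), (614,143) and (415,388). The mouth corners are at (467,146), (587,163), (553,376) and (438,367). The stud is at (134,132), the screws at (195,137) and (249,160), and the spindle top at (108,370). The stud is in front of the first notch next to the bay.

```bash
cat > meas.py <<'E'
from h import *
np.set_printoptions(precision=4,suppress=True)
w1=load('w1');w2=load('w2');f=load('top0')
q=lambda L:np.array(L)/1.6+[90,60]
def ref(w,p,n=3):
    g=cv2.cvtColor(w['image'],6);return cv2.cornerSubPix(g,np.float32(p).reshape(-1,1,2),(n,n),(-1,-1),(3,30,.01)).reshape(-1,2)
blk=ref(w2,q([(408,82),(654,121)]));b1=ref(w1,[(123,191),(273,188)])
for a,b in zip(blk,b1): print('block corner',a,b,tri((w2,a,1),(w1,b,1)))
B=plane(w2,blk,.06,1);print(B,'len',np.linalg.norm(B[1]-B[0]),'yaw',-np.arctan2(*(B[1]-B[0])[:2]))
rim=ref(w2,q([(447,118),(614,143),(415,388)]));R=plane(w2,rim,.06,1);print('rim',rim,R,np.linalg.norm(R[1]-R[0]),np.linalg.norm(R[2]-R[0]),'c',(R[1]+R[2])/2, 'yaw',np.arctan2(*(R[0]-R[2])[[1,0]]),np.arctan2(*(R[1]-R[0])[:2]))
print(tri((w2,rim[0],1),(w1,ref(w1,[(146,208)])[0],1)))
mo=ref(w2,q([(467,146),(587,163),(553,376),(438,367)]));M=plane(w2,mo,.052,1);print('mouth',M.mean(0),M,np.linalg.norm(np.roll(M,-1,0)-M,axis=1))
S=plane(w2,q([(134,132)]),.053,1);print('stud',S,plane(w2,q([(195,137),(249,160)]),.042,1), tri((w2,q([(134,132)]),1),(w1,(25.5,213),1)))
print('post',plane(w2,q([(108,370)]),.1,1))
c=ref(w1,[(423,109),(503,116),(496,253),(413,252)]);C=plane(w1,c,.008,1);print('cover',c,C,C.mean(0),np.linalg.norm(np.roll(C,-1,0)-C,axis=1))
g=ref(w1,[(461,152),(480,152),(474,222),(463,222)]);print('griptop',g,plane(w1,g,.036,1))
E
python3 meas.py
python3 - <<'E'
import cv2,numpy as np
a=cv2.imread('pics/w1.png')[100:262,400:515];A=cv2.resize(a,None,fx=3.5,fy=3.5,interpolation=2)
b=cv2.imread('pics/w1.png')[170:330,110:230];B=cv2.resize(b,None,fx=3.2,fy=3.2,interpolation=2)
o=np.zeros((570,800,3),np.uint8);o[:A.shape[0],:A.shape[1]]=A;o[:B.shape[0],410:410+B.shape[1]]=B;cv2.imwrite('pics/crop2.png',o)
E
```

```text
block corner [344.6132 110.6258] [123. 191.] (array([ 0.4707, -0.0521,  0.0592]), [1.5, 1.5])
block corner [498.7723 134.8055] [273.7337 188.3694] (array([0.4797, 0.0934, 0.045 ]), [2.9, 2.9])
[[ 0.4693 -0.0526  0.06  ]
 [ 0.483   0.0868  0.06  ]] len 0.14007397929796922 yaw -0.09771785444750594
rim [[368.3242 133.3253]
 [474.4375 148.7834]
 [347.6304 301.9703]] [[ 0.4882 -0.0327  0.06  ]
 [ 0.4973  0.0628  0.06  ]
 [ 0.6405 -0.0481  0.06  ]] 0.09597049672972283 0.15310277726282037 c [0.5689 0.0074 0.06  ] yaw 3.0410787613986687 0.09534274470194634
(array([ 0.4893, -0.0315,  0.0529]), [1.3, 1.3])
mouth [0.5703 0.0084 0.052 ] [[ 0.5021 -0.0206  0.052 ]
 [ 0.5091  0.049   0.052 ]
 [ 0.6388  0.0389  0.052 ]
 [ 0.6311 -0.0335  0.052 ]] [0.0699 0.1301 0.0728 0.1296]
stud [[ 0.4911 -0.2047  0.053 ]] [[ 0.4964 -0.1715  0.042 ]
 [ 0.5109 -0.1402  0.042 ]] (array([ 0.4911, -0.2086,  0.0437]), [0.0, 0.0])
post [[ 0.6148 -0.2134  0.1   ]]
cover [[423.1613 109.4113]
 [501.491  116.8423]
 [496.     253.    ]
 [410.7989 251.8103]] [[0.4015 0.2358 0.008 ]
 [0.4022 0.3229 0.008 ]
 [0.5507 0.3288 0.008 ]
 [0.5484 0.2286 0.008 ]] [0.4757 0.279  0.008 ] [0.0872 0.1486 0.1003 0.1471]
griptop [[458.6475 150.4404]
 [480.0053 153.3414]
 [475.1777 223.0289]
 [462.6384 222.791 ]] [[0.4404 0.2641 0.036 ]
 [0.4418 0.2865 0.036 ]
 [0.5103 0.2865 0.036 ]
 [0.5102 0.2729 0.036 ]]
```

View pics/crop2.png

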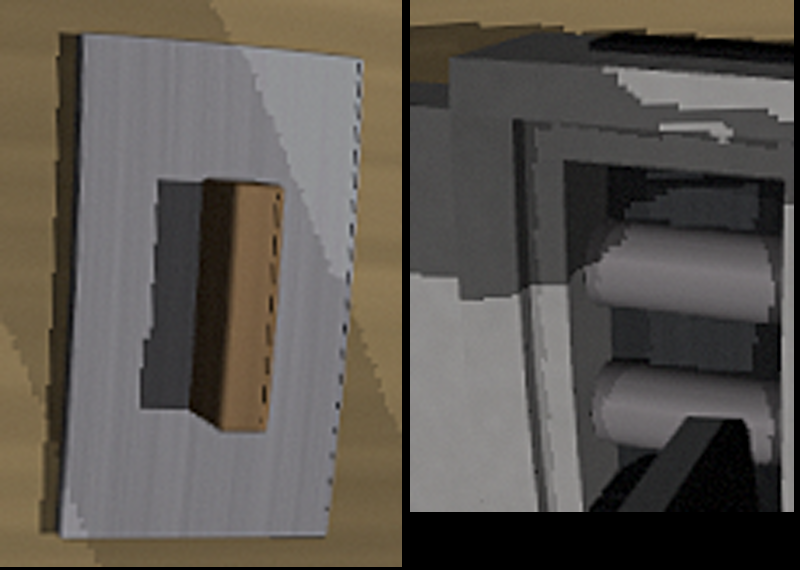

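The crop shows the plate corners at crop (82,35), (361,60), (327,536) and (63,535), at scale 3.5 and offset (400,100). The lighter top face of the grip has corners (237,182), (283,186), (265,432) and (220,432).

Run:
```python
from h import *
np.set_printoptions(precision=4,suppress=True)
w=load('w1');f=load('top0')
q=lambda L:np.array(L)/3.5+[400,100]
c=q([(82,35),(361,60),(327,536),(63,535)]);C=plane(w,c,.008,1)
print(C,C.mean(0),np.linalg.norm(np.roll(C,-1,0)-C,axis=1),[np.arctan2(*(C[j]-C[i])[[1,0]]) for i,j in((0,3),(1,2))])
G=plane(w,q([(237,182),(283,186),(265,432),(220,432)]),.036,1);print(G,G.mean(0))
# two-view heights: plate centre by diagonals, grip top centre
t=[(187.5,220),(226,220),(223,283.5),(185.5,282.5)]
for i,j in zip(c,[(226,220.3),(188.5,220.3),(186.2,282.5),(223.3,283.5)]):print(tri((w,i,1),(f,j,0)))
print(tri((w,q([(251,308)]),1),(f,(203.9,250.6),0)))
# check of recess in top
for X in((.5703,.008,.06),(.6389+.0093,-.0405+.0,.06)):print(proj(f,X))
a=f['image'];g=cv2.cvtColor(a,6)
for r in (200,210,220):print(r,g[r,286:362].tolist())
```

```text
[[0.4021 0.236  0.008 ]
 [0.4023 0.3249 0.008 ]
 [0.5508 0.3256 0.008 ]
 [0.5496 0.2365 0.008 ]] [0.4762 0.2808 0.008 ] [0.0889 0.1485 0.089  0.1475] [np.float64(0.0033274462627474683), np.float64(0.004051484884131494)]
[[0.4413 0.2735 0.036 ]
 [0.4416 0.2874 0.036 ]
 [0.5107 0.2871 0.036 ]
 [0.5109 0.2732 0.036 ]] [0.4761 0.2803 0.036 ]
(array([0.4576, 0.1102, 0.5683]), [25.8, 25.8])
(array([0.4649, 0.2096, 0.3122]), [53.0, 53.0])
(array([0.4254, 0.2119, 0.3034]), [47.5, 47.5])
(array([0.3939, 0.131 , 0.4752]), [21.2, 21.2])
(array([0.4738, 0.2706, 0.0573]), [0.8, 0.8])
[319.6222 210.4909]
[340.9858 177.5617]
200 [117, 115, 116, 115, 115, 121, 143, 155, 155, 156, 155, 155, 155, 154, 154, 129, 101, 116, 144, 153, 153, 119, 84, 84, 101, 123, 130, 129, 127, 126, 125, 125, 126, 124, 123, 123, 122, 121, 121, 120, 119, 119, 118, 117, 116, 115, 114, 113, 111, 105, 101, 98, 135, 154, 155, 153, 143, 140, 151, 157, 157, 156, 155, 155, 155, 157, 157, 125, 96, 96, 98, 137, 156, 154, 156, 155]
210 [109, 110, 110, 109, 120, 144, 155, 155, 154, 154, 154, 155, 155, 155, 128, 99, 134, 155, 154, 154, 115, 61, 52, 52, 53, 53, 52, 53, 54, 63, 68, 68, 70, 69, 68, 69, 69, 68, 69, 70, 69, 69, 70, 69, 69, 67, 64, 63, 63, 63, 98, 140, 155, 154, 156, 145, 141, 151, 156, 157, 157, 156, 156, 156, 156, 152, 122, 97, 97, 96, 136, 157, 157, 158, 156, 157]
220 [108, 108, 108, 126, 145, 152, 153, 154, 154, 154, 152, 152, 154, 119, 91, 133, 152, 151, 145, 105, 74, 100, 118, 124, 124, 123, 122, 120, 121, 119, 119, 118, 118, 116, 115, 115, 114, 113, 111, 110, 110, 109, 108, 106, 105, 104, 103, 99, 89, 109, 141, 153, 153, 153, 142, 141, 151, 154, 152, 153, 153, 153, 154, 155, 147, 117, 98, 98, 97, 137, 157, 158, 157, 157, 158, 157]
```

Emit:
send_rows(
  rows="-.24 .97 0 0 0 0 1;-.24 .97 0 0 0 0 1;-.24 .97 0 0 0 0 1;-.24 .97 0 0 0 0 1;-.24 .97 -.4 0 0 0 1;-.24 .97 -.4 0 0 0 1;-.24 .97 -.4 0 0 0 1;-.24 .97 -.4 0 0 0 1;-.24 .97 -.4 0 0 0 1;-.24 .97 -.4 0 0 0 1;-.24 .97 -.4 0 0 0 1",
)

```text
clock: 4.08
tool_pos: [0.5091, 0.1491, 0.3484]
tool_rot: [3.141, -0.0, -3.138]
wrist_force: [-0.9, 0.7, -0.5]
width: 0.995
grasp_force: 0.0
```

Emit:
send_rows(
  rows="-.24 .97 -.4 0 0 0 1;-.24 .97 -.4 0 0 0 1;-.24 .97 -.4 0 0 0 1;-.24 .97 -.4 0 0 0 1;-.24 .97 -.4 0 0 0 1;-.24 .97 -.4 0 0 0 1;-.24 .97 -.4 0 0 0 1;0 0 0 0 0 0 1;0 0 0 0 0 0 1",
)

```text
clock: 4.83
tool_pos: [0.475, 0.2847, 0.2923]
tool_rot: [3.141, -0.002, -3.135]
wrist_force: [-0.1, 0.0, 0.1]
width: 1.003
grasp_force: 0.0
```

Run:
```python
from h import *
np.set_printoptions(precision=4,suppress=True)
w=grab('wrist','w3.png');a=w['image'];g=cv2.cvtColor(a,cv2.COLOR_BGR2HSV)
m=((g[...,1]<40)&(g[...,2]>95)).astype(np.uint8);m=cv2.morphologyEx(m,cv2.MORPH_CLOSE,np.ones((9,9)))
cs,_=cv2.findContours(m,0,2);cs=[c for c in cs if cv2.contourArea(c)>3000]
for c in cs:
    M=cv2.moments(c);p=cv2.approxPolyDP(c,8,True).reshape(-1,2);print(cv2.contourArea(c),M['m10']/M['m00'],M['m01']/M['m00'],p.tolist())
m=((g[...,1]>90)&(g[...,2]>90)).astype(np.uint8)
for X in([.476,.2805,.036],):print(proj(w,X,1))
cv2.imwrite('pics/w3c.png',a)
```

```text
18728.5 321.66697813492806 228.51353107118382 [[252, 136], [254, 221], [285, 221], [286, 193], [329, 196], [328, 300], [305, 302], [303, 286], [284, 285], [286, 256], [255, 256], [260, 332], [372, 333], [382, 137]]
6661.0 408.2501376169744 21.272031226542563 [[325, 0], [325, 37], [484, 51], [482, 0]]
[315.9229 253.9001]
```

View pics/w3c.png

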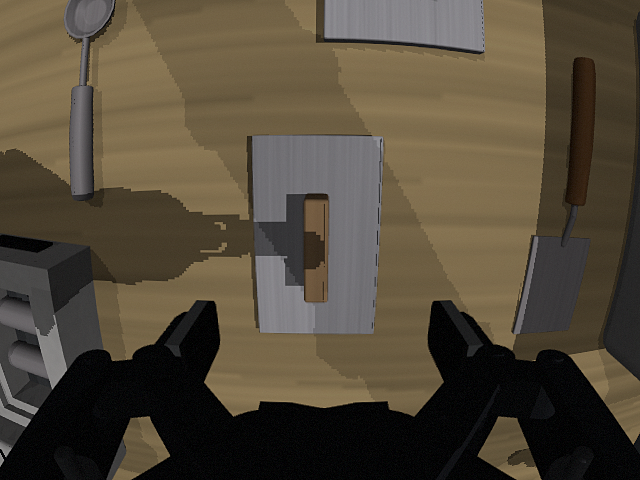

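The view from above the cover shows plate corners at (253,136), (382,136), (373,333) and (260,333), with the grip top centred near (316,249), between the fingers.

Run:
```python
from h import *
np.set_printoptions(precision=4,suppress=True)
w=load('w1');v=load('w3')
c=np.array([(423.4,110),(503.1,117.1),(493.4,253.1),(418,252.9)]);d=np.array([(253,136),(382,136),(373,333),(260,333)])
T=[]
for i,j in zip(c,d):
    X,r=tri((w,i,1),(v,j,1));T.append(X);print(X,r)
print(np.mean(T,0)); C=plane(v,d,.008,1);print(C.mean(0),C)
q=lambda L:np.array(L)/3.5+[400,100]
for i,j in zip(q([(237,182),(283,186),(265,432),(220,432)]),[(308,198),(328,198),(327,301),(308,301)]):print('grip',tri((w,i,1),(v,j,1)))
print(plane(v,[(308,198),(328,198),(327,301),(308,301)],.036,1).mean(0))
```

```text
[0.4017 0.2366 0.0057] [0.3, 0.3]
[0.4017 0.3246 0.0083] [0.6, 0.6]
[0.5502 0.3248 0.0086] [0.5, 0.5]
[0.5493 0.2361 0.0101] [0.3, 0.3]
[0.4757 0.2805 0.0082]
[0.4759 0.2805 0.008 ] [[0.4014 0.237  0.008 ]
 [0.4011 0.3246 0.008 ]
 [0.5501 0.3247 0.008 ]
 [0.5509 0.2359 0.008 ]]
grip (array([0.4412, 0.2755, 0.0309]), [0.3, 0.3])
grip (array([0.441 , 0.2881, 0.034 ]), [0.7, 0.7])
grip (array([0.511 , 0.2882, 0.0329]), [0.6, 0.6])
grip (array([0.5118, 0.2751, 0.0307]), [0.3, 0.3])
[0.4745 0.2816 0.036 ]
```

Emit:
send_rows(
  rows="0 -.04 -.76 0 0 0 1;0 -.04 -.76 0 0 0 1;0 -.04 -.76 0 0 0 1;0 -.04 -.76 0 0 0 1;0 -.04 -.76 0 0 0 1;0 -.04 -.76 0 0 0 1;0 -.04 -.72 0 0 0 1;0 0 0 0 0 0 1;0 0 0 0 0 0 1",
)

```text
clock: 5.63
tool_pos: [0.4768, 0.276, 0.1871]
tool_rot: [-3.141, -0.001, -3.141]
wrist_force: [0.4, -0.4, 0.3]
width: 1.001
grasp_force: 0.0
```

Emit:
send_rows(
  rows="0 0 0 0 0 0 -1;0 0 0 0 0 0 -1;0 0 0 0 0 0 -1;0 0 0 0 0 0 -1;0 0 0 0 0 0 -1;0 0 0 0 0 0 -1;0 0 0 0 0 0 -1;0 0 0 0 0 0 -1;0 0 0 0 0 0 -1;0 0 0 0 0 0 -1",
  squeeze=60,
)

```text
clock: 6.47
tool_pos: [0.4769, 0.2769, 0.1877]
tool_rot: [3.141, 0.001, -3.14]
wrist_force: [-1.8, 0.7, 5.2]
width: 0.174
grasp_force: 59.4
```

Emit:
send_rows(
  rows="0 0 .3 0 0 0 -1;0 0 .8 0 0 0 -1;0 0 .9 0 0 0 -1;0 0 .9 0 0 0 -1;0 0 .9 0 0 0 -1;0 0 .9 0 0 0 -1;.31 -.9 .9 0 0 -.1 -1;.31 -.9 0 0 0 -.1 -1;.31 -.9 0 0 0 -.1 -1;.31 -.9 0 0 0 -.1 -1;.31 -.9 0 0 0 -.1 -1",
)

```text
clock: 7.38
tool_pos: [0.5077, 0.1856, 0.2994]
tool_rot: [-3.141, -0.0, 3.108]
wrist_force: [0.5, 0.1, -1.3]
width: 0.173
grasp_force: 58.7
```

Emit:
send_rows(
  rows=".31 -.9 0 0 0 -.1 -1;.31 -.9 0 0 0 -.1 -1;.31 -.9 0 0 0 -.1 -1;.31 -.9 0 0 0 -.1 -1;.31 -.9 0 0 0 -.1 -1;.31 -.9 0 0 0 -.1 -1;.31 -.9 0 0 0 -.1 -1;.31 -.9 0 0 0 -.1 -1;.31 -.9 0 0 0 -.1 -1;.31 -.9 0 0 0 -.1 -1;0 0 0 0 0 0 -1;0 0 0 0 0 0 -1",
)

```text
clock: 8.38
tool_pos: [0.5697, 0.0053, 0.299]
tool_rot: [-3.141, -0.001, 3.036]
wrist_force: [0.1, 1.1, -2.0]
width: 0.175
grasp_force: 58.7
```

Run:
```python
from h import *
w=grab('wrist','w4.png');t=grab('top','top4.png')
a=w['image'];b=t['image']
o=np.zeros((600,800,3),np.uint8);A=cv2.resize(a[100:400,140:500],None,fx=2,fy=2,interpolation=2)[:600,:500]
print(A.shape);B=cv2.resize(b[150:270,270:370],None,fx=3,fy=3,interpolation=2)
o=np.zeros((600,800,3),np.uint8);o[:,:500]=cv2.resize(a[100:400,170:420],None,fx=2,fy=2);o[:360,500:800]=B;cv2.imwrite('pics/crop4.png',o)
print(arm.get_obs()['tool_pos'],arm.get_obs()['wrist_force'])
```

```text
(600, 500, 3)
[0.56942223 0.00737771 0.29907029] [-0.8265362   0.67590126 -1.46250854]
```

View pics/crop4.png

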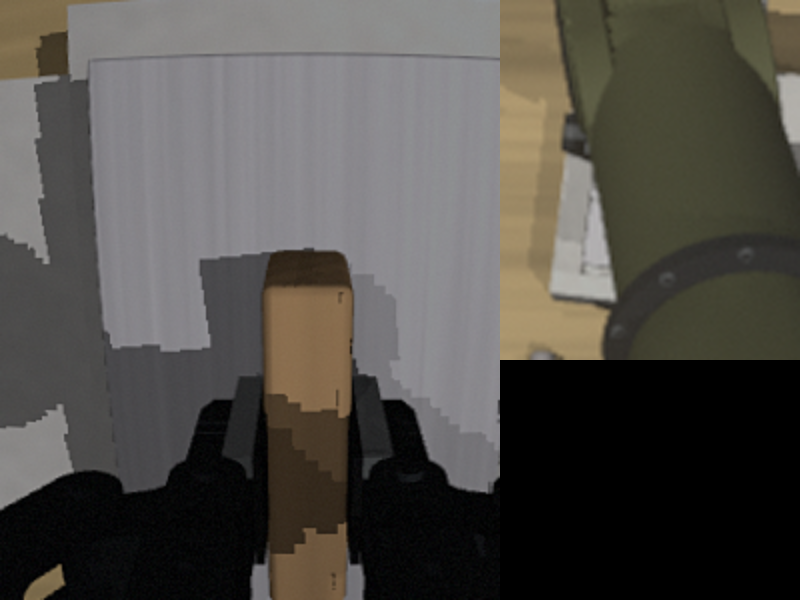

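The crop shows the plate held level. Its front-left corner is at crop (90,60), full px (215,130), with its front edge along that row. The grip is centred between the pads at px x≈324. Next I'll work out the offset between the held plate and the recess, both from the wrist camera.

Run:
```python
from h import *
np.set_printoptions(precision=4,suppress=True)
w=load('w4');g=cv2.cvtColor(w['image'],6).astype(int)
print('row130',[(x,g[150,x]) for x in range(425,480,2)])
print('col',[(y,g[y,300]) for y in range(122,136)],[(y,g[y,420]) for y in range(122,140)])
print('left',[(x,g[150,x]) for x in range(206,226)])
from scipy.spatial.transform import Rotation as R
tp=np.array([.5697,.0063,.299])
print(plane(w,[(215,129.5),(300,127.5)],.1193,1)-tp)
hsv=cv2.cvtColor(w['image'],cv2.COLOR_BGR2HSV)
print([(x,w['image'][150,x].tolist()) for x in range(426,470,4)])
```

```text
row130 [(425, np.int64(143)), (427, np.int64(140)), (429, np.int64(144)), (431, np.int64(142)), (433, np.int64(116)), (435, np.int64(138)), (437, np.int64(136)), (439, np.int64(136)), (441, np.int64(135)), (443, np.int64(133)), (445, np.int64(134)), (447, np.int64(132)), (449, np.int64(80)), (451, np.int64(85)), (453, np.int64(85)), (455, np.int64(101)), (457, np.int64(99)), (459, np.int64(99)), (461, np.int64(99)), (463, np.int64(100)), (465, np.int64(102)), (467, np.int64(101)), (469, np.int64(100)), (471, np.int64(100)), (473, np.int64(99)), (475, np.int64(99)), (477, np.int64(99)), (479, np.int64(100))]
col [(122, np.int64(140)), (123, np.int64(141)), (124, np.int64(139)), (125, np.int64(142)), (126, np.int64(119)), (127, np.int64(112)), (128, np.int64(133)), (129, np.int64(139)), (130, np.int64(139)), (131, np.int64(138)), (132, np.int64(137)), (133, np.int64(136)), (134, np.int64(137)), (135, np.int64(138))] [(122, np.int64(143)), (123, np.int64(142)), (124, np.int64(143)), (125, np.int64(142)), (126, np.int64(142)), (127, np.int64(143)), (128, np.int64(142)), (129, np.int64(96
[... 269 characters left out ...]
), (208, np.int64(73)), (209, np.int64(72)), (210, np.int64(71)), (211, np.int64(73)), (212, np.int64(73)), (213, np.int64(69)), (214, np.int64(73)), (215, np.int64(120)), (216, np.int64(134)), (217, np.int64(125)), (218, np.int64(126)), (219, np.int64(127)), (220, np.int64(131)), (221, np.int64(132)), (222, np.int64(132)), (223, np.int64(133)), (224, np.int64(135)), (225, np.int64(135))]
[[-0.0802 -0.0365 -0.1797]
 [-0.0761 -0.002  -0.1797]]
[(426, [144, 141, 140]), (430, [145, 141, 141]), (434, [138, 139, 140]), (438, [132, 133, 135]), (442, [133, 133, 135]), (446, [132, 132, 134]), (450, [57, 83, 97]), (454, [67, 94, 109]), (458, [71, 99, 115]), (462, [69, 98, 115]), (466, [69, 97, 114])]
```

Run:
```python
from h import *
np.set_printoptions(precision=4,suppress=True)
w=load('w4');R=w['R'];print('cam',-R.T@w['t'].ravel())
for z in(.112,.116,.119):
    P=plane(w,[(300,126.7),(420,129.2),(214.7,150),(433,150)],z,1)
    d=P[1]-P[0];yaw=-np.arctan2(d[0],d[1]);ux=np.array([np.cos(yaw),np.sin(yaw)]);uy=np.array([-ux[1],ux[0]])
    a=P[2][:2]@uy;b=P[3][:2]@uy;fx=P[0][:2]@ux
    print(z,yaw,'width',b-a,'centre',ux*(fx+.075)+uy*(a+b)/2)
P=plane(w,[(132+.0+38,130)],.06,1)
# block front left corner seen at crop (68,8)
print('block corner TL',plane(w,[(170+68/2,100+8/2)],.06,1),'vs w2 .4693 -.0526')
```

```text
cam [0.4989 0.0129 0.2679]
0.112 -0.10616586439020369 width 0.09329159182422335 centre [0.5686 0.0058]
0.116 -0.10616586439020388 width 0.09089849691040751 centre [0.5688 0.0058]
0.119 -0.1061658643902046 width 0.08910367572504567 centre [0.5688 0.0057]
block corner TL [[ 0.47   -0.0521  0.06  ]] vs w2 .4693 -.0526
```

Emit:
send_rows(
  rows=".1 .12 0 0 0 .14 -1;0 0 -.6 0 0 0 -1;0 0 -.6 0 0 0 -1;0 0 -.6 0 0 0 -1;0 0 -.5 0 0 0 -1;0 0 0 0 0 0 -1;0 0 0 0 0 0 -1",
)

```text
clock: 9.07
tool_pos: [0.5716, 0.0097, 0.2528]
tool_rot: [3.142, -0.001, 3.049]
wrist_force: [-0.1, -0.0, -1.8]
width: 0.177
grasp_force: 58.7
```

Run:
```python
from h import *
w=grab('wrist','w5.png');a=w['image']
o=np.zeros((600,800,3),np.uint8);o[:]=cv2.resize(a[60:300,160:480],None,fx=2.5,fy=2.5,interpolation=2);cv2.imwrite('pics/crop5.png',o)
o=arm.get_obs();print(o['tool_pos'],o['tool_rot'],o['wrist_force'])
```

```text
[0.57190166 0.00955634 0.25332555] [3.14145477e+00 2.07767742e-05 3.04911939e+00] [-0.03155025  0.27563911 -1.33130734]
```

View pics/crop5.png

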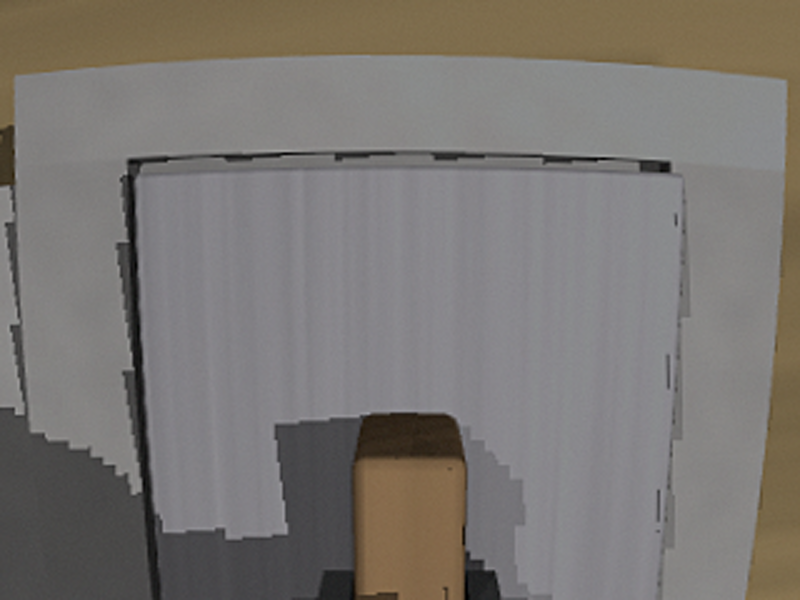

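The close view shows the plate just above the recess. The rim corners are at crop (128,160) and (671,160), and the plate corners at (135,174) and (682,176), at scale 2.5 and offset (160,60).

Run:
```python
from h import *
np.set_printoptions(precision=4,suppress=True)
w=load('w5');q=lambda L:np.array(L)/2.5+[160,60]
def box(P):
    d=P[1]-P[0];yaw=-np.arctan2(d[0],d[1]);return P.mean(0)[:2],np.linalg.norm(d),yaw
r=box(plane(w,q([(128,160),(671,160)]),.06,1));B=box(plane(w,q([(15,77),(787,81)]),.06,1))
for z in(.072,.074):
    p=box(plane(w,q([(135,174),(682,176)]),z,1))
    y=r[2];ux=np.array([np.cos(y),np.sin(y)]);uy=np.array([-ux[1],ux[0]])
    print(z,'plate',p,'rim',r,'block',B);cp=p[0]+.075*ux
    for n,cr in(('rim',r[0]+.078*ux),('blk',B[0]+.095*ux)):print(n,cr,'move needed',cr-cp,'in mill frame',(cr-cp)@ux,(cr-cp)@uy)
```

```text
0.072 plate (array([0.496, 0.017]), np.float64(0.08933956277451505), np.float64(-0.09559576037120704)) rim (array([0.4929, 0.0156]), np.float64(0.09564688429366609), np.float64(-0.09399839494248319)) block (array([0.4763, 0.0173]), np.float64(0.13963752405313018), np.float64(-0.09952603868582943))
rim [0.5705 0.0083] move needed [-0.0002 -0.0017] in mill frame -4.1567794054565716e-05 -0.0016728615410230253
blk [0.5708 0.0084] move needed [ 0.0001 -0.0016] in mill frame 0.00026207320817996045 -0.0015356157376883726
0.074 plate (array([0.4961, 0.017 ]), np.float64(0.08814637808657214), np.float64(-0.09559576037120651)) rim (array([0.4929, 0.0156]), np.float64(0.09564688429366609), np.float64(-0.09399839494248319)) block (array([0.4763, 0.0173]), np.float64(0.13963752405313018), np.float64(-0.09952603868582943))
rim [0.5705 0.0083] move needed [-0.0003 -0.0017] in mill frame -0.00010439369782390896 -0.0016708288265593128
blk [0.5708 0.0084] move needed [ 0.0001 -0.0015] in mill frame 0.00019924730441061724 -0.00153358302322466
```

Emit:
send_rows(
  rows="0 -.08 0 0 0 0 -1;0 0 -.2 0 0 0 -1;0 0 -.2 0 0 0 -1;0 0 -.2 0 0 0 -1;0 0 -.1 0 0 0 -1;0 0 0 0 0 0 -1",
)

```text
clock: 9.62
tool_pos: [0.5717, 0.0074, 0.2397]
tool_rot: [-3.141, 0.0, 3.048]
wrist_force: [-2.3, -0.4, 8.1]
width: 0.176
grasp_force: 59.8
```

Emit:
send_rows(
  rows="0 0 -.05 0 0 0 -1;0 0 -.05 0 0 0 -1;0 0 0 0 0 0 -1;0 0 0 0 0 0 -1;0 0 0 0 0 0 -1;0 0 0 0 0 0 -1",
)

```text
clock: 10.12
tool_pos: [0.5715, 0.0074, 0.2397]
tool_rot: [-3.141, 0.001, 3.048]
wrist_force: [-8.5, -1.0, 25.7]
width: 0.174
grasp_force: 62.5
```

Emit:
send_rows(
  rows="0 0 .13 0 0 0 -1;0 0 0 0 0 0 0;0 0 0 0 0 0 0;0 0 0 0 0 0 0;0 0 .2 0 0 0 0;0 0 .5 0 0 0 0;0 0 .9 0 0 0 0;0 0 .9 0 0 0 0;0 0 .9 0 0 0 0;0 0 0 0 0 0 0;0 0 0 0 0 0 0",
)

```text
clock: 11.03
tool_pos: [0.5721, 0.0075, 0.3091]
tool_rot: [3.141, 0.003, 3.048]
wrist_force: [0.3, -0.1, -0.0]
width: 0.497
grasp_force: 0.0
```

Run:
```python
from h import *
np.set_printoptions(precision=4,suppress=True)
w=grab('wrist','w6.png');a=w['image'];cv2.imwrite('pics/crop6.png',cv2.resize(a[70:400,100:540],None,fx=1.8,fy=1.8,interpolation=2))
```

```text
(no output)
```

View pics/crop6.png

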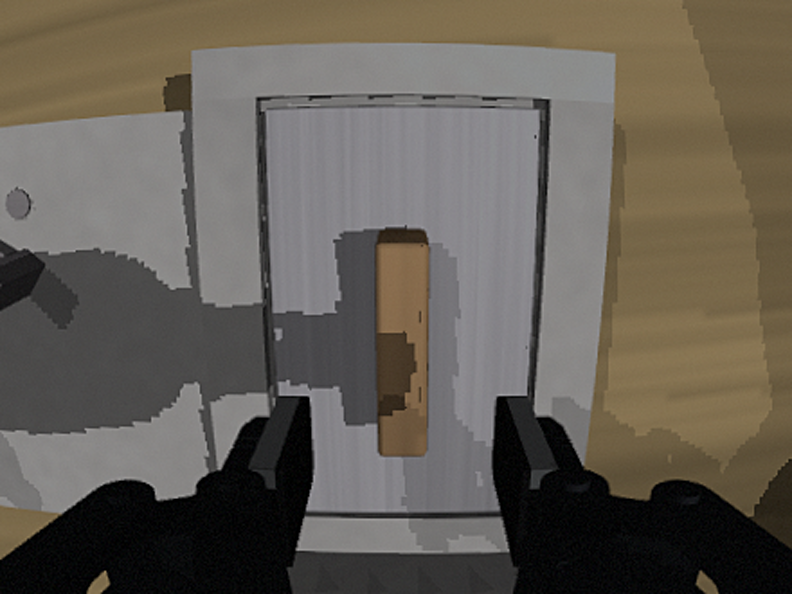

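The cover sits flush with an even gap all round: rim at crop (258–548, 97–515) and the plate inside it. Next is the lever.

Emit:
send_rows(
  rows="-.24 -.82 .2 0 0 .56 0;-.24 -.82 .2 0 0 .56 0;-.24 -.82 .2 0 0 .56 0;-.24 -.82 .2 0 0 .56 0;-.24 -.82 .2 0 0 .56 0;-.24 -.82 .2 0 0 .56 0;-.24 -.82 .2 0 0 .56 0;-.24 -.82 .2 0 0 .56 0;-.24 -.82 0 0 0 .56 0",
)

```text
clock: 11.83
tool_pos: [0.5282, -0.141, 0.3394]
tool_rot: [3.141, -0.001, -2.881]
wrist_force: [-0.1, -0.4, -0.3]
width: 0.497
grasp_force: 0.0
```

Emit:
send_rows(
  rows="-.24 -.82 0 0 0 .56 .6;-.24 -.82 0 0 0 .56 .6;-.24 -.82 0 0 0 .56 .6;-.24 -.82 0 0 0 .56 .6;-.24 -.82 0 0 0 .56 .6;-.24 -.82 0 0 0 .56 .6;-.24 -.82 0 0 0 .56 .6;-.24 -.82 0 0 0 .56 .6;0 0 0 0 0 0 .6;0 0 0 0 0 0 .6",
)

```text
clock: 12.67
tool_pos: [0.4896, -0.2721, 0.3387]
tool_rot: [3.14, -0.001, -2.573]
wrist_force: [0.6, 0.3, -0.0]
width: 0.798
grasp_force: 0.0
```

Run:
```python
from h import *
np.set_printoptions(precision=4,suppress=True)
w=grab('wrist','w7.png');g=cv2.cvtColor(w['image'],cv2.COLOR_BGR2HSV)
print(arm.get_obs()['tool_pos'],arm.get_obs()['tool_rot'],arm.get_obs()['joint_pos'])
e=proj(w,[.4705,-.296,.115],1);print('expected knob',e,'pivot',proj(w,[.611,-.209,.06],1))
x,y=e.astype(int);cv2.imwrite('pics/crop7.png',cv2.resize(w['image'][60:400,100:540],None,fx=1.75,fy=1.75,interpolation=2))
```

```text
[ 0.4901 -0.271   0.3389] [ 3.1399 -0.0002 -2.5716] [ 0.7077  0.4823 -0.3708  1.7676  0.2097  0.9322  2.3904]
expected knob [302.4798 217.9437] pivot [307.3178 397.0175]
```

View pics/crop7.png

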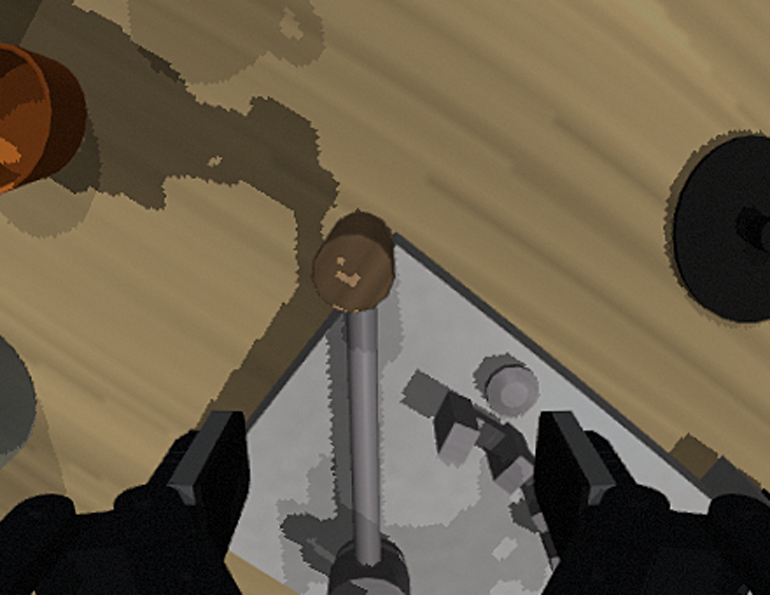

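The view shows the knob top at crop (352,273), full px (301,216), with the arm running straight down from it. The stud is at crop (513,388), full px (393,282), left of the first tooth.

Run:
```python
from h import *
np.set_printoptions(precision=4,suppress=True)
w=load('w7');w2=load('w2');f=load('top0')
q=lambda L:np.array(L)/1.75+[100,60]
print('knob',plane(w,q([(352,273)]),.115,1),tri((w,q([(352,273)]),1),(f,(460.5,253.4),0)))
S=plane(w,q([(513,388)]),.053,1);print('stud',S,tri((w,q([(513,388)]),1),(w2,np.array([134,132])/1.6+[90,60],1)))
k=plane(w,q([(352,273)]),.115,1)[0]
R=lambda a:np.array([[np.cos(a),-np.sin(a)],[np.sin(a),np.cos(a)]])
seat=np.array([.5706,.0083]);yaw=-.0965;o=seat-R(yaw)@[0,.1];print('origin',o)
st=np.array([.491,-.2055]);pv=st-R(yaw+.1)@[-.118,0];print('pivot',pv,'in mill',R(-yaw)@(pv-o),'knob r',np.linalg.norm(k[:2]-pv),'ang',np.arctan2(*(pv-k[:2])[[1,0]]),'goal knob',pv+R(yaw+.1)@[-.165,0])
```

```text
knob [[ 0.47   -0.2972  0.115 ]] (array([ 0.4693, -0.2977,  0.1208]), [0.6, 0.6])
stud [[ 0.4886 -0.2092  0.053 ]] (array([ 0.4906, -0.207 ,  0.0472]), [0.6, 0.6])
origin [ 0.561  -0.0912]
pivot [ 0.609  -0.2051] in mill [ 0.0588 -0.1087] knob r 0.16673933605398694 ang 0.5849683047969902 goal knob [ 0.444  -0.2057]
```

Emit:
send_rows(
  rows="-.5 -.64 0 0 0 0 .6;-.5 -.64 0 0 0 0 .6;0 0 -.7 0 0 0 .6;0 0 -.7 0 0 0 .6;0 0 -.8 0 0 0 .6;0 0 -.8 0 0 0 .6;0 0 -.8 0 0 0 .6;0 0 -.6 0 0 0 .6;0 0 0 0 0 0 .6;0 0 0 0 0 0 .6",
)

```text
clock: 13.55
tool_pos: [0.4706, -0.2957, 0.2513]
tool_rot: [3.14, -0.0, -2.569]
wrist_force: [-0.0, 0.3, 0.9]
width: 0.801
grasp_force: 0.0
```

Emit:
send_rows(
  rows="0 0 0 0 0 0 -1;0 0 0 0 0 0 -1;0 0 0 0 0 0 -1;0 0 0 0 0 0 -1;0 0 0 0 0 0 -1;0 0 0 0 0 0 -1;0 0 0 0 0 0 -1;0 0 0 0 0 0 -1",
  squeeze=60,
)

```text
clock: 14.22
tool_pos: [0.4704, -0.2971, 0.2521]
tool_rot: [-3.141, 0.0, -2.57]
wrist_force: [0.2, -0.6, 5.0]
width: 0.289
grasp_force: 58.6
```

Emit:
send_rows(
  rows="0 0 .3 0 0 0 -1;0 0 .4 0 0 0 -1;0 0 .4 0 0 0 -1;0 0 0 0 0 0 -1;0 0 0 0 0 0 -1",
)

```text
clock: 14.63
tool_pos: [0.4704, -0.2968, 0.2741]
tool_rot: [-3.141, 0.001, -2.57]
wrist_force: [4.2, 1.6, -5.2]
width: 0.283
grasp_force: 59.0
```

Emit:
send_rows(
  rows="-.244 .402 0 0 0 -.814 -1;-.221 .415 0 0 0 -.814 -1;-.197 .427 0 0 0 -.814 -1;-.172 .438 0 0 0 -.814 -1;-.147 .447 0 0 0 -.814 -1;-.121 .454 0 0 0 -.814 -1;-.095 .461 0 0 0 -.814 -1;-.069 .465 0 0 0 -.814 -1;-.042 .468 0 0 0 -.814 -1;-.016 .47 0 0 0 -.814 -1;0 0 0 0 0 0 -1;0 0 0 0 0 0 -1",
)

```text
clock: 15.63
tool_pos: [0.4443, -0.208, 0.2739]
tool_rot: [-3.141, 0.001, -3.137]
wrist_force: [5.4, -0.0, -5.2]
width: 0.289
grasp_force: 59.2
```

Run:
```python
from h import *
w=grab('wrist','w8.png');o=arm.get_obs();print(o['tool_pos'],o['tool_rot'],o['wrist_force'])
cv2.imwrite('pics/crop8.png',cv2.resize(w['image'][150:400,160:500],None,fx=2.3,fy=2.3,interpolation=2))
```

```text
[ 0.44426969 -0.20828581  0.27381488] [-3.14083801e+00  1.38403949e-03 -3.13667973e+00] [ 5.56433317  0.89750654 -5.79128057]
```

View pics/crop8.png

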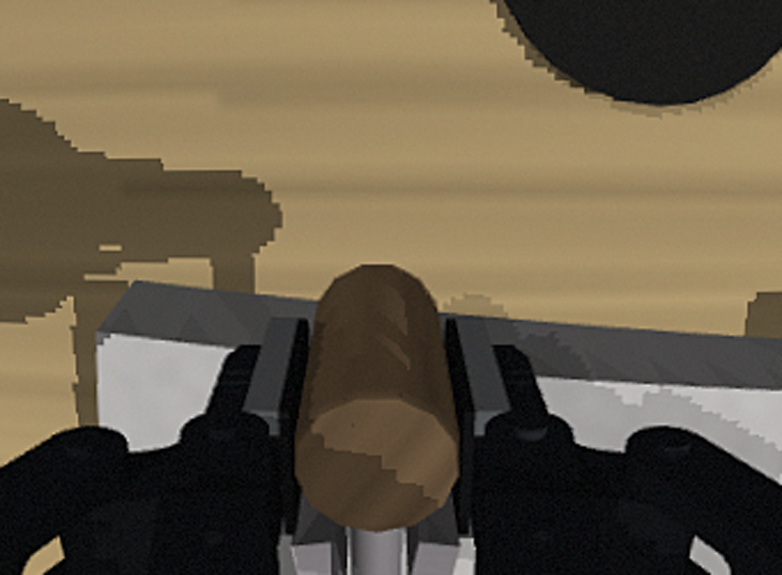

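The view shows the lever arm (crop x 378) centred between two teeth (crop x 320 and 435). I'll lower it.

Emit:
send_rows(
  rows="0 0 -.2 0 0 0 -1;0 0 -.25 0 0 0 -1;0 0 -.25 0 0 0 -1;0 0 -.2 0 0 0 -1;0 0 -.2 0 0 0 -1;0 0 0 0 0 0 -1;0 0 0 0 0 0 -1",
)

```text
clock: 16.27
tool_pos: [0.444, -0.2085, 0.252]
tool_rot: [-3.141, 0.001, -3.138]
wrist_force: [3.2, 1.0, 4.0]
width: 0.289
grasp_force: 60.7
```

Emit:
send_rows(
  rows="0 0 0 0 0 0 .4;0 0 0 0 0 0 .4;0 0 0 0 0 0 .4;0 0 0 0 0 0 .4;0 0 .4 0 0 0 .4;0 0 .8 0 0 0 .4;0 0 1 0 0 0 .4;0 0 1 0 0 0 .4;0 0 1 0 0 0 .4;0 0 1 0 0 0 .4;0 0 0 0 0 0 .4;0 0 0 0 0 0 .4",
)

```text
clock: 17.27
tool_pos: [0.4437, -0.2081, 0.357]
tool_rot: [-3.14, 0.002, -3.139]
wrist_force: [-0.3, 0.3, -0.4]
width: 0.701
grasp_force: 0.0
```

Run:
```python
from h import *
np.set_printoptions(precision=4,suppress=True)
w=grab('wrist','w9.png');g=cv2.cvtColor(w['image'],cv2.COLOR_BGR2HSV)
e=proj(w,[.4445,-.2075,.115],1);print('exp knob top (down)',e,' if raised',proj(w,[.4445,-.2075,.137],1))
m=((g[...,0]>5)&(g[...,0]<18)&(g[...,1]>80)).astype(np.uint8)
x,y=e.astype(int);mm=np.zeros_like(m);mm[y-45:y+45,x-45:x+45]=m[y-45:y+45,x-45:x+45]
cs,_=cv2.findContours(mm,0,2)
for c in cs:
    if cv2.contourArea(c)>200:print(cv2.boundingRect(c),cv2.contourArea(c))
g=cv2.cvtColor(w['image'],6).astype(int)
# arm bar / teeth across at the radius of the comb, z ~.07
p=proj(w,[.515,-.2075,.066],1);print('arm px',p);r=int(p[1]);print(g[r,int(p[0])-40:int(p[0])+40].tolist())
for yy in(-.2075,-.2185,-.1965):print(proj(w,[.515,yy,.074],1))
```

```text
exp knob top (down) [324.1461 259.3929]  if raised [324.2109 272.4767]
(303, 218, 42, 59) 1840.5
arm px [323.7123 323.5547]
[153, 154, 153, 153, 152, 153, 151, 152, 153, 153, 154, 153, 154, 149, 130, 121, 122, 124, 121, 123, 124, 125, 123, 125, 125, 123, 126, 128, 119, 56, 61, 21, 67, 41, 59, 81, 96, 105, 112, 121, 125, 129, 130, 127, 124, 113, 64, 35, 107, 145, 126, 20, 23, 33, 116, 109, 107, 104, 106, 106, 108, 106, 108, 107, 105, 106, 106, 99, 69, 64, 63, 67, 67, 63, 60, 58, 56, 50, 51, 48]
[323.7169 328.4983]
[309.4604 328.4187]
[337.9715 328.4941]
```

```bash
python3 -c "
from cell import arm
print(arm.job_done())"
```

```text
the job is handed in; nothing more can be done
None
```

I pressed the cover flush into the hopper recess with about 25 N, then dropped the lever fully into the notch marked by the stud. I released both and handed the job in at about 17 s on the robot's clock; no verdict came back.

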